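# Morning check of the cassette reader: seat the check gauge in the slot

## Robot

A 7-joint arm with a two-finger parallel gripper is mounted at the origin on a cart in front of the work surface, level with it; the furniture and walls round the work are solid. World frame = base frame: x ahead of the robot, y to its left, z up, the work surface at z = 0. Lengths are in m, angles in rad, forces in N, time in s.
With the tool pointing down it reaches from about 0.425 to 0.875 m from the base axis. Payload 4.7 kg.
Tool frame: the origin (TCP) lies on the centre line of the jaws, within the pads' length; the fingertips stand 8 mm ahead of it and the grasp point (between the pads) lies 11 mm behind it; z points along the fingers, y is the direction in which the jaws open and shut (so a half turn about z gives the same grasp; the last joint's range is limited). The gripper opens to 87 mm and grips with 3 to 60 N. Pads are 19 mm wide; open, the fingers measure 117 mm over their backs; the gripper's body (75 mm by 190 mm) begins 51 mm behind the grasp point.
Start: joints at [-1.194, 0.321, -0.07, 1.45, 0.023, 1.371, -0.057], TCP at [0.231, 0.608, 0.231] pointing down, gripper open.
Joint ranges: [-2.86, 2.86], [-0.3, 2.09], [-1.38, 1.24], [0.06, 2.45], [-1.56, 4.7], [0.09, 2.05], [-2.69, 2.69]. Speed limits (rad/s): [2.57, 2.57, 3.14, 3.14, 3.14, 3.14, 3.14].

## Interface

Orientations are given as a 3x3 rotation matrix whose columns are the frame's x, y, z axes.
In Python, from rig import robot gives the robot as it stands.
- The arm moves only by the tool servo_tool, never from a script. Its argument "targets" is text: rows parted by semicolons, each of 5 numbers parted by spaces: the shift along the world's x, y, z in m, then the turn about the world's z in degrees, then the finger opening in m, from 0 to 0.087. A call has 1 to 8 rows; each row shifts and turns the pose as measured when the row begins; what a row does not reach is not made up. A row lasts 1/12 s, in which the tool goes at most 41.7 mm and 7.16 degrees, less where a joint would pass 70% of its speed; a pose out of reach is approached as far as the arm can. A call is refused whole if a number of a shift passes 0.0417 or a number of a turn 7.16, either way. A call with a gripper value outside its range is refused whole. The fingers move at their own pace and stop on an object; "force" is the grip in N (left out, the last holds). Time passes only in rows, so rows that do not move let the fingers close. It gives the time, the measured TCP pose, the force and the opening at its end, in the units of the state.
- robot.read_state(): the state, without advancing time (a new reading comes with each control period).
- robot.get_image(name): name is "side" or "top" or "wrist"; returns a dict with "img" (400x640x3 uint8, red, green, blue), "depth" (400x640 float32, m along the optical axis (not along the pixel's ray), 0 where there is no reading), "vertical_fov" (degrees; the focal length in pixels is half the picture's height over the tangent of half this angle, whatever the lens; pixels are square), "cx", "cy" (the principal point, pixels), "rvec" (rotation vector, rad) and "tvec" (3), from world to camera coordinates, as OpenCV has them. Camera axes: x right, y down, z forward; pixel columns grow to the right and rows downward; lengths in m; the calibration is good to about 2 mm. A picture is of the moment at which its call begins.
- robot.hand_in(): hands the job in, once; it reports no verdict.
The state is a dict: "time": time; "qpos": joint angles; "joint_vel": joint speeds; "joint_torque": joint torques, N m; "ee_pos": TCP position; "tcp_rot": TCP orientation; "ft_force": force on the tool from outside, world axes, zero at the start; "torque": the same for the moment, N m; "gripper_width": finger opening in m.
Only numpy, scipy, OpenCV 4.12 (cv2) and the standard library are available. Lean on these libraries where they do the work, as an engineer would, in place of code of your own. Each camera call takes 0.05 s, during which the arm holds its last target. There are 200 camera calls.

## Task

The cassette reader is due for its morning check. Take the narrow check gauge (the one with two notches and a round tip) out of the storage block, lay it flat on the bench so that you can take it again by the long edges of its handle, and slide its blade into the slot in the reader's front, firmly but without ramming it (under 60 N), until the handle's shoulder is fully home against the face and the catches hold the notches. Leave it seated there; the wide paddle stays standing in the block, and the timer, the gauze roll and the petri dish stay where they are.

Things in the scene. Friction and masses are not known exactly. Their poses are not given: they have to be found in the camera images.
- gauge: Light-metal check gauge, 125 mm long, 120 g: flat handle 60 x 34 x 10 mm; flat blade 65 mm long, 22 wide, 5 thick, centred on it, tip round, a notch in each edge 19 to 31 mm from the tip. Origin mid-handle; x to the tip, z across the width, y through the thickness. Starts on edge (z up) in a slot of the block, blade to the far side; lying flat, y is vertical, origin 5 mm up. Either side up fits.
- gauge_shoulder (a point): Middle of the gauge's shoulder, the step where the wide handle ends and the blade begins: x = 30 mm in the gauge's frame. Axes as the gauge's.
- reader: Cassette reader, white desk instrument fixed to the bench, 150 mm deep, 140 mm wide, upright front 58 mm high, the top (dark screen, three keys) sloping up to 92 mm at the back. Origin at the middle of its underside, z up, x from front to back; the front face is at x = -75 mm.
- reader_slot (a point): Middle of the slot's mouth in the reader's front face, 40 mm above the bench; axes as the reader's. The blade goes in flat along +x. Slot 24.5 mm wide (y), 7 mm high (z), 74 mm deep, mouth bevelled to 29 x 11 mm over the first 4 mm. Sprung side catches 40 mm behind the face yield to the blade (a few N) and enter the notches when the gauge's shoulder meets the face.
- block: Grey plastic storage block fixed to the bench, 50 (x) x 110 (y) x 24 mm high, origin at the middle of its underside. Two open-ended slots run along x at y = +33 and -33 mm, 12.5 mm wide, floor 8 mm above the bench; gauge and paddle stand in them on edge, 18 mm of their handles above the block's top.
- paddle: Cleaning paddle in the block's other slot: same handle as the gauge but its blade is 45 mm long and 32 mm wide with a square end and no notches. Origin in the middle of its handle, 25 mm above the bench; axes as the gauge's. Stays in the block.
- timer: Small white desk timer, 28 x 66 x 50 mm, origin at the middle of its underside. Stays.
- gauze_roll: Upright roll of white gauze, 43 mm across, 60 mm high, origin at the middle of its underside. Stays.
- petri_dish: Clear petri dish, 62 mm across, 14 mm high, origin at the middle of its underside. Stays.

How it is judged:
By the outcome, as a careful person would: the job done as asked, in the order asked, and still so for the second after the job is handed in, with the robot touching nothing.
It also fails if it takes over 48 s, if anything falls off the work surface, if the arm or the gripper's body presses on something with over 40 N, if the wrist force passes 120 N, or if a joint passes its speed limit or range.

## Working session

There is one attempt and no reset: what is moved stays moved. The work goes in short steps, Python scripts to look and compute and a tool call to move; the robot and the scene stay as the last step left them, time stands still between calls to the robot, and variables do not carry over. Pictures are saved under pics/ and viewed, about 8 in all and at most 12, crops included, and the job is handed in when it is done.

Besides the shell and the picture viewer there is one more tool, called after "Emit:" in YAML: its name, and indented under it one key for each argument. servo_tool: Moves the arm, as the interface text tells. Its arguments: {"type":"object","properties":{"targets":{"type":"string"},"force":{"type":"number"}},"required":["targets"]}

```bash
mkdir -p pics
cat > h.py <<'E'
import numpy as np,cv2
from rig import robot
def cam(n):
    d=robot.get_image(n);d['f']=d['img'].shape[0]/2/np.tan(np.radians(d['vertical_fov'])/2)
    d['R']=cv2.Rodrigues(np.array(d['rvec'],float))[0];d['t']=np.array(d['tvec'],float).ravel();return d
def save(d,n,box=None,s=1):
    im=d['img'][:,:,::-1]
    if box: im=im[box[1]:box[3],box[0]:box[2]]
    cv2.imwrite(f'pics/{n}.png',cv2.resize(im,None,fx=s,fy=s,interpolation=cv2.INTER_CUBIC))
def ray(d,u,v):
    r=d['R'].T@np.array([(u-d['cx'])/d['f'],(v-d['cy'])/d['f'],1]);return -d['R'].T@d['t'],r
def atz(d,u,v,z):
    o,r=ray(d,u,v);return o+r*(z-o[2])/r[2]
def dep(d,u,v):
    o,r=ray(d,u,v);return o+r*d['depth'][int(round(v)),int(round(u))]
def proj(d,p):
    c=d['R']@np.array(p)+d['t'];return c[:2]/c[2]*d['f']+[d['cx'],d['cy']]
E
python3 - <<'E'
from h import *
import pickle
np.set_printoptions(precision=4,suppress=True)
for n in['top','side']:
    d=cam(n);save(d,n);pickle.dump(d,open(n+'.pkl','wb'));print(n,d['f'],d['cx'],d['cy'],-d['R'].T@d['t'],d['R'].tolist())
s=robot.read_state();print(s)
E
```

```text
top 440.4027105276134 320.2128253540392 195.30106272584777 [ 0.3559 -0.0433  1.2305] [[-0.023537782067768798, -0.9997229426739336, 0.0001034731938710648], [-0.9811840984299411, 0.023081457599686495, -0.19168988315322782], [0.19163438575463027, -0.004613480946696863, -0.9814555405060384]]
side 497.91517946070235 317.122868581069 202.62525709603003 [ 0.1377 -0.9822  0.5946] [[0.9018869051941267, -0.43197017442183006, 0.0013336601269042236], [-0.1987564924023967, -0.4177100120749986, -0.8865744201928005], [0.38353079011633, 0.7993247864430817, -0.46258406674945624]]
{'time': 0.1, 'qpos': array([-1.1939,  0.3218, -0.0701,  1.4516,  0.0226,  1.3708, -0.0569]), 'joint_vel': array([-0.0002, -0.0022,  0.0005, -0.0023, -0.0011, -0.0008,  0.0002]), 'joint_torque': array([  0.0003, -49.2572,  -0.4055, -31.3399,  -0.0641,   0.0395,
         0.0001]), 'ee_pos': array([0.2305, 0.6072, 0.2295]), 'tcp_rot': array([[-0.9349,  0.3549, -0.0005],
       [ 0.3549,  0.9349, -0.0017],
       [-0.0001, -0.0018, -1.    ]]), 'ft_force': array([ 0.3311,  0.1064, -0.1073]), 'torque': array([-0.0285,  0.0154,  0.0278]), 'gripper_width': 0.08691839350042825}
```

View pics/top.png

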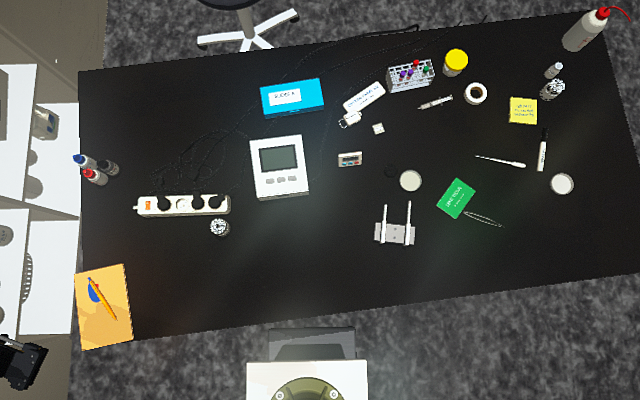

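View pics/side.png

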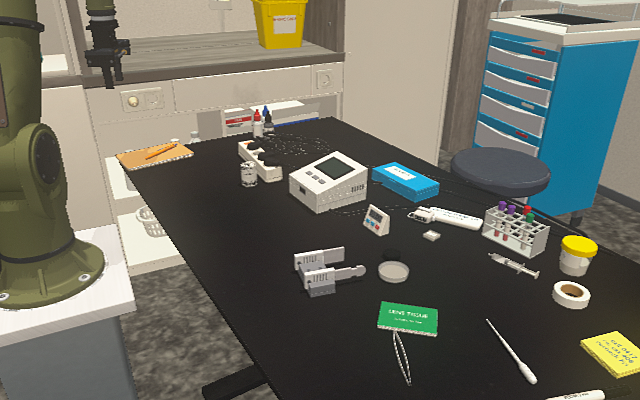

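The top view shows the block at (395,233) with two handles, the reader at (280,167), the timer at (349,158), the dish at (410,180) and the gauze at (219,227). In the side view, the near item in the block looks like the round-tipped gauge, at (335,273).

Run:
```python
from h import *
import pickle
t=pickle.load(open('top.pkl','rb'));s=pickle.load(open('side.pkl','rb'))
a=cv2.resize(t['img'][125:255,240:430,::-1],None,fx=4.2,fy=4.2,interpolation=cv2.INTER_CUBIC);cv2.imwrite('pics/tc.png',a)
a=cv2.resize(s['img'][145:300,280:420,::-1],None,fx=3.8,fy=3.8,interpolation=cv2.INTER_CUBIC);cv2.imwrite('pics/sc.png',a)
```

```text
(no output)
```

View pics/tc.png

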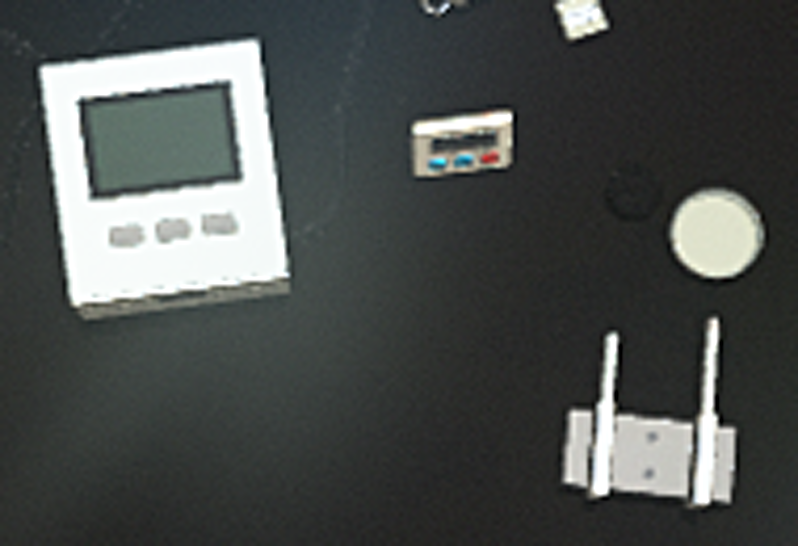

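View pics/sc.png

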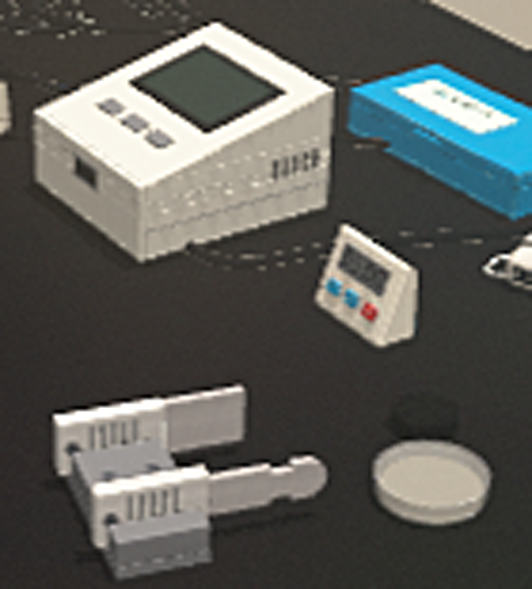

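The side crop shows the near item has the notches and round tip, so it is the gauge. In the top crop it is the right one, running from (700,505) to (713,320). The reader's slot faces the robot, at crop (85,172).

Run:
```python
from h import *
import pickle
np.set_printoptions(precision=4,suppress=True)
t=pickle.load(open('top.pkl','rb'));s=pickle.load(open('side.pkl','rb'))
P=lambda u,v,z:atz(t,240+u/4.2,125+v/4.2,z)[:2]
fl,fr,bl,br=P(72,305,.058),P(288,278,.058),P(40,66,.092),P(258,40,.092)
print('reader',fl,fr,bl,br)
c=(fl+fr+bl+br)/4;ax=(bl+br-fl-fr);ay=(fl+bl-fr-br)
print('c',c,np.degrees(np.arctan2(ax[1],ax[0])),np.degrees(np.arctan2(-ay[0],ay[1])),np.linalg.norm(ax)/2,np.linalg.norm(ay)/2)
B=[P(568,410,.024),P(735,428,.024),P(731,501,.024),P(563,485,.024)]
print('block',B,np.mean(B,0));d=B[0]+B[3]-B[1]-B[2];print(np.degrees(np.arctan2(-d[0],d[1])),np.linalg.norm(d)/2)
print('gauge handle rear/tip',P(701,503,.042),P(713,320,.036),'shoulder',P(707,415,.042))
print('paddle',P(599,495,.042),P(613,335,.041))
print('dish',P(717,233,.007),'timer',P(463,145,.03))
# side: slot
Sx=lambda u,v:(280+u/3.8,145+v/3.8)
u=Sx(85,172);print('slot side z.040',atz(s,*u,.04),dep(s,*u))
```

```text
reader [0.5824 0.1222] [ 0.5969 -0.0175] [0.7327 0.1386] [ 0.747  -0.0018]
c [0.6648 0.0604] 6.093085277297154 5.85359034031166 0.15102028504102788 0.1407283070052392
block [array([ 0.5111, -0.1989]), array([ 0.4967, -0.3078]), array([ 0.4491, -0.3021]), array([ 0.4621, -0.1933])] [ 0.4797 -0.2505]
-7.176056857423396 0.10967329728240852
gauge handle rear/tip [ 0.4469 -0.2789] [ 0.5668 -0.2953] shoulder [ 0.5035 -0.2863]
paddle [ 0.4535 -0.2138] [ 0.5575 -0.2284]
dish [ 0.6317 -0.3079] timer [ 0.6911 -0.1361]
slot side z.040 [0.593  0.0531 0.04  ] [0.5969 0.0619 0.0353]
```

Emit:
servo_tool:
  targets: "0.025 -0.033 0 3.4 0.087;0.025 -0.033 0 3.4 0.087;0.025 -0.033 0 3.4 0.06;0.025 -0.033 0 3.4 0.04;0.025 -0.033 0 0 0.04;0.025 -0.033 0 0 0.04;0.025 -0.033 0 0 0.04;0.025 -0.033 0 0 0.04"
  force: 30

```text
time: 0.77
ee_pos: [0.4193, 0.3434, 0.2236]
tcp_rot: [[-0.996, 0.09, -0.011], [0.09, 0.996, -0.005], [0.01, -0.006, -1.0]]
ft_force: [1.1, 0.4, 0.5]
gripper_width: 0.0549
```

Emit:
servo_tool:
  targets: "0.01 -0.04 0 0 0.04;0.01 -0.04 0 0 0.04;0.01 -0.04 0 0 0.04;0.01 -0.04 0 0 0.04;0 -0.041 0 0 0.04;0 -0.041 0 0 0.04;0 -0.041 0 0 0.04;0 -0.041 0 0 0.04"

```text
time: 1.43
ee_pos: [0.4601, 0.0155, 0.2205]
tcp_rot: [[-0.996, 0.093, -0.012], [0.093, 0.996, -0.006], [0.011, -0.007, -1.0]]
ft_force: [1.2, -0.9, 1.1]
gripper_width: 0.0403
```

Emit:
servo_tool:
  targets: "0.002 -0.037 -0.008 0 0.04;0.002 -0.037 -0.008 0 0.04;0.002 -0.037 -0.008 0 0.04;0.002 -0.037 -0.008 0 0.04;0.002 -0.037 -0.008 0 0.04;0.002 -0.037 -0.008 -0.5 0.04;0.002 -0.037 -0.008 -0.5 0.04;0.001 -0.037 -0.008 -0.5 0.04"

```text
time: 2.1
ee_pos: [0.4721, -0.2954, 0.1555]
tcp_rot: [[-0.993, 0.12, -0.005], [0.12, 0.993, -0.002], [0.005, -0.003, -1.0]]
ft_force: [1.0, 0.4, 0.9]
gripper_width: 0.0398
```

Emit:
servo_tool:
  targets: "0 0 0 0 0.04;0 0 0 0 0.04;0 0 0 0 0.04"

```text
time: 2.35
ee_pos: [0.4668, -0.3056, 0.1525]
tcp_rot: [[-0.991, 0.135, -0.013], [0.135, 0.991, -0.008], [0.012, -0.01, -1.0]]
ft_force: [0.6, -0.2, 0.1]
gripper_width: 0.04
```

Run:
```python
from h import *
np.set_printoptions(precision=4,suppress=True)
d=cam('wrist');save(d,'w1');import pickle;pickle.dump(d,open('w1.pkl','wb'))
print(-d['R'].T@d['t'],d['R'],proj(d,[.475,-.2826,.042]),proj(d,[.5035,-.2863,.042]))
```

```text
[ 0.3935 -0.293   0.3084] [[ 0.1346  0.9908 -0.0101]
 [ 0.955  -0.127   0.2682]
 [ 0.2644 -0.0458 -0.9633]] [346.5059 211.7415] [345.9269 243.9389]
```

View pics/w1.png

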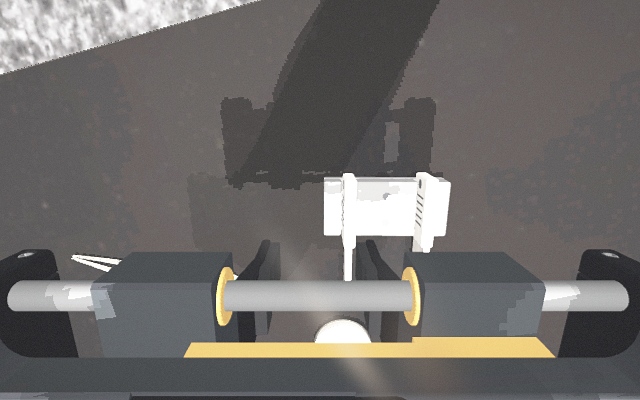

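The wrist view shows the gauge handle as a vertical strip at u=347, v 176–243, within 1 px of my projected estimate. I'll correct the position and descend.

Emit:
servo_tool:
  targets: "0.004 0.011 0 0.3 0.04;0.004 0.011 0 0.2 0.04;0 0 0 0 0.04;0 0 -0.03 0 0.04;0 0 -0.02 0 0.04;0 0 0 0 0.04;0 0 0 0 0.04"

```text
time: 2.98
ee_pos: [0.4822, -0.2686, 0.1044]
tcp_rot: [[-0.994, 0.105, -0.003], [0.105, 0.994, -0.002], [0.003, -0.003, -1.0]]
ft_force: [1.0, 0.4, 0.3]
gripper_width: 0.0397
```

Emit:
servo_tool:
  targets: "0 0 0 0 0.04;-0.003 -0.007 0 -0.6 0.04;-0.002 -0.004 0 -0.3 0.04;0 0 0 0 0.04;0 0 0 0 0.04"

```text
time: 3.4
ee_pos: [0.4794, -0.2804, 0.109]
tcp_rot: [[-0.993, 0.12, 0.003], [0.12, 0.993, -0.003], [-0.003, -0.003, -1.0]]
ft_force: [-0.0, 0.5, 0.5]
gripper_width: 0.04
```

Emit:
servo_tool:
  targets: "0 -0.001 -0.02 0 0.04;0 -0.001 -0.02 0 0.04;0 0 -0.012 0 0.04;0 0 -0.004 0 0.04;0 0 0 0 0.04;0 0 0 0 0.04"

```text
time: 3.9
ee_pos: [0.4811, -0.2852, 0.0545]
tcp_rot: [[-0.992, 0.123, 0.009], [0.123, 0.992, -0.006], [-0.01, -0.004, -1.0]]
ft_force: [1.2, -0.3, 0.4]
gripper_width: 0.04
```

Emit:
servo_tool:
  targets: "0 0.001 -0.01 0 0.04;0 0 -0.006 0 0.04;0 0 0 0 0.04;0 0 0 0 0.04"

```text
time: 4.23
ee_pos: [0.4827, -0.2845, 0.039]
tcp_rot: [[-0.992, 0.123, 0.012], [0.122, 0.992, -0.006], [-0.013, -0.005, -1.0]]
ft_force: [-0.0, 0.7, 0.1]
gripper_width: 0.0401
```

Emit:
servo_tool:
  targets: "0 0 -0.003 0 0.04;0 0 0 0 0.03;0 0 0 0 0.005;0 0 0 0 0.005;0 0 0 0 0.005;0 0 0 0 0.005;0 0 0 0 0.005;0 0 0 0 0.005"
  force: 35

```text
time: 4.9
ee_pos: [0.4837, -0.2832, 0.0366]
tcp_rot: [[-0.992, 0.122, 0.014], [0.122, 0.993, -0.004], [-0.014, -0.003, -1.0]]
ft_force: [-0.2, -0.5, -0.0]
gripper_width: 0.0095
```

Emit:
servo_tool:
  targets: "0 0 0.015 0 0.005;0 0 0.02 0 0.005;0 0 0.02 0 0.005;0 0 0.01 0 0.005;0 0 0 0 0.005"

```text
time: 5.32
ee_pos: [0.4808, -0.2833, 0.1016]
tcp_rot: [[-0.992, 0.122, 0.008], [0.122, 0.993, -0.005], [-0.008, -0.004, -1.0]]
ft_force: [1.3, -0.5, -0.9]
gripper_width: 0.0094
```

Emit:
servo_tool:
  targets: "0.002 0.015 0 1 0.005;0.002 0.03 0 2 0.005;0.002 0.035 0 2.5 0.005;0.002 0.035 0 2.5 0.005;0 0.03 0 2 0.005;0 0.015 0 1 0.005;0 0 0 0 0.005;0 0 0 0 0.005"

```text
time: 5.98
ee_pos: [0.483, -0.1126, 0.0951]
tcp_rot: [[-0.997, -0.082, 0.002], [-0.082, 0.997, -0.005], [-0.002, -0.005, -1.0]]
ft_force: [0.7, -0.6, -0.5]
gripper_width: 0.0098
```

Emit:
servo_tool:
  targets: "0.003 0.006 -0.015 0.7 0.005;0.003 0.004 -0.018 0.4 0.005;0 0 -0.013 0 0.005;0 0 -0.005 0 0.005;0 0 0 0 0.005;0 0 0 0 0.005"

```text
time: 6.48
ee_pos: [0.4885, -0.1099, 0.0413]
tcp_rot: [[-0.996, -0.093, 0.002], [-0.093, 0.996, -0.01], [-0.001, -0.01, -1.0]]
ft_force: [0.7, -0.5, -0.6]
gripper_width: 0.0097
```

Emit:
servo_tool:
  targets: "0 0 -0.006 0 0.005;0 0 -0.004 0 0.005;0 0 -0.003 0 0.005;0 0 0 0 0.005"

```text
time: 6.82
ee_pos: [0.4897, -0.1123, 0.029]
tcp_rot: [[-0.996, -0.089, 0.005], [-0.089, 0.996, -0.011], [-0.004, -0.011, -1.0]]
ft_force: [-0.2, -0.0, -1.1]
gripper_width: 0.0094
```

Emit:
servo_tool:
  targets: "0 0 -0.0015 0 0.005;0 0 0 0 0.005;0 0 0 0 0.005"

```text
time: 7.07
ee_pos: [0.4907, -0.1123, 0.0293]
tcp_rot: [[-0.996, -0.089, 0.006], [-0.089, 0.996, -0.01], [-0.006, -0.01, -1.0]]
ft_force: [-0.5, -0.3, -1.1]
gripper_width: 0.0093
```

Emit:
servo_tool:
  targets: "0 0 -0.003 0 0.005;0 0 -0.002 0 0.005;0 0 0 0 0.005"

```text
time: 7.32
ee_pos: [0.4916, -0.1123, 0.0291]
tcp_rot: [[-0.996, -0.089, 0.006], [-0.089, 0.996, -0.006], [-0.006, -0.007, -1.0]]
ft_force: [-0.7, 0.4, -2.0]
gripper_width: 0.0096
```

Emit:
servo_tool:
  targets: "0 0 -0.004 0 0.005;0 0 0 0 0.005;0 0 0 0 0.005;0 0 0 0 0.005"

```text
time: 7.65
ee_pos: [0.494, -0.1126, 0.0286]
tcp_rot: [[-0.996, -0.089, 0.011], [-0.089, 0.996, -0.005], [-0.01, -0.006, -1.0]]
ft_force: [0.3, 0.1, -2.3]
gripper_width: 0.0097
```

Run:
```python
from h import *
d=cam('side');a=d
p=proj(d,[.49,-.11,.02]).astype(int);print(p,robot.read_state()['ft_force'])
save(d,'s2',(p[0]-70,p[1]-60,p[0]+90,p[1]+50),4.8)
```

```text
[290 236] [-5.87368813e-02 -6.44511721e-04 -1.11602722e+00]
```

View pics/s2.png

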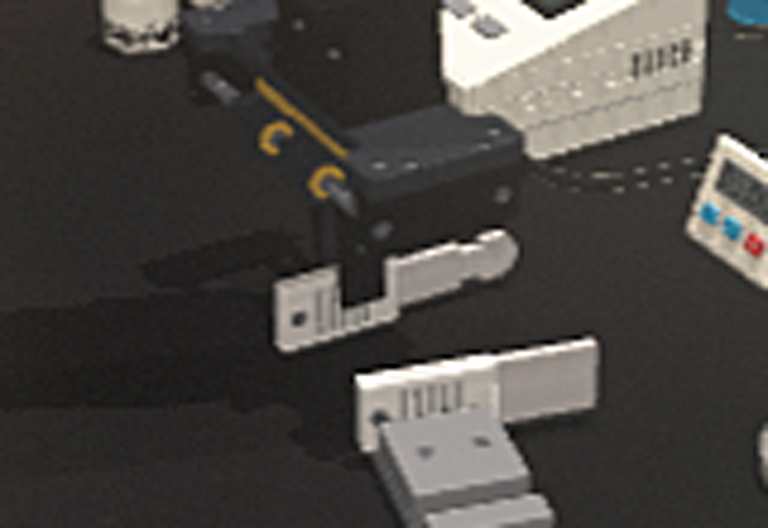

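The side crop shows the gauge on edge at the bench with its handle's lower edge down at (285,350)–(395,320). I'll release it here and tip it toward +y with the −y finger.

Emit:
servo_tool:
  targets: "0 0 0 0 0.02;0 0 0 0 0.03;0 0 0.003 0 0.06;0 0 0.003 0 0.087;0 0 0 0 0.087;0 0 0 0 0.087;0 0 0 0 0.087"

```text
time: 8.28
ee_pos: [0.4935, -0.1123, 0.034]
tcp_rot: [[-0.996, -0.09, 0.009], [-0.09, 0.996, -0.005], [-0.009, -0.006, -1.0]]
ft_force: [-0.4, 0.2, 0.6]
gripper_width: 0.0484
```

Run:
```python
from h import *
d=cam('side')
p=proj(d,[.49,-.11,.02]).astype(int);
save(d,'s3',(p[0]-70,p[1]-60,p[0]+90,p[1]+50),4.8)
```

```text
(no output)
```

View pics/s3.png

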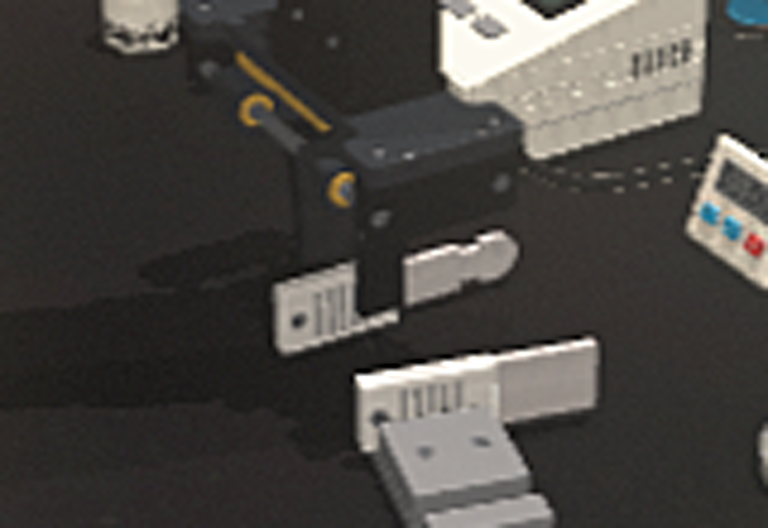

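Released and standing on edge, unmoved. Now I'll tip it.

Emit:
servo_tool:
  targets: "0 0 0 0 0.087;0 0 0 0 0.087;0 0.01 0.001 0 0.087;0 0.015 0 0 0.087;0 0.006 0 0 0.087;0 0 0 0 0.087;0 0 0 0 0.087"

```text
time: 8.92
ee_pos: [0.4932, -0.0787, 0.035]
tcp_rot: [[-0.996, -0.089, 0.009], [-0.089, 0.996, -0.005], [-0.009, -0.006, -1.0]]
ft_force: [0.2, -0.2, 0.4]
gripper_width: 0.0863
```

Emit:
servo_tool:
  targets: "0 0.004 0 0 0.087;0 0.004 0 0 0.087;0 0.004 0 0 0.087;0 0.004 0 0 0.087;0 0.003 0 0 0.087;0 0 0 0 0.087;0 0 0 0 0.087;0 0 0 0 0.087"

```text
time: 9.58
ee_pos: [0.4932, -0.0589, 0.0351]
tcp_rot: [[-0.996, -0.088, 0.009], [-0.088, 0.996, -0.006], [-0.009, -0.007, -1.0]]
ft_force: [-0.5, 0.8, -1.0]
gripper_width: 0.0871
```

Run:
```python
from h import *
d=cam('side');w=cam('wrist')
p=proj(d,[.49,-.11,.02]).astype(int)
a=d['img'][p[1]-60:p[1]+50,p[0]-70:p[0]+90,::-1];a=cv2.resize(a,(580,400));b=cv2.resize(w['img'][:,:,::-1],(580,362));b=cv2.copyMakeBorder(b,0,38,0,0,0)
cv2.imwrite('pics/s4.png',cv2.resize(np.vstack([a,b]),None,fx=.75,fy=.75))
print(proj(d,[.49,-.08,.005]))
```

```text
[285.02283387 236.07421197]
```

View pics/s4.png

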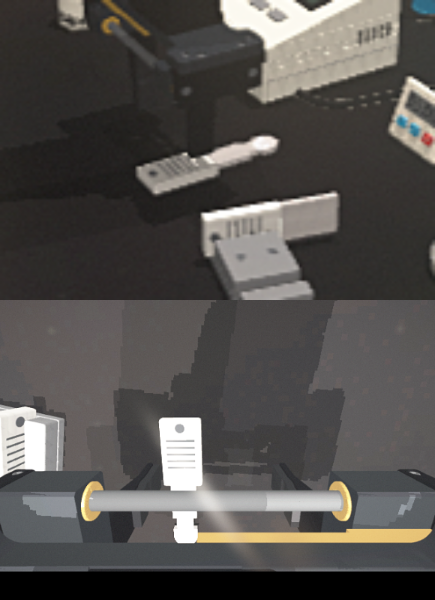

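The gauge lies flat with its blade pointing away. In the wrist view the handle spans about u 235–294, v 175–274. I'll rise and measure it.

Emit:
servo_tool:
  targets: "0 0 0.02 0 0.087;0 0 0.03 0 0.087;0 -0.01 0.02 0 0.087;0 -0.01 0 0 0.087;0 0 0 0 0.07;0 0 0 0 0.07;0 0 0 0 0.07"

```text
time: 10.27
ee_pos: [0.4908, -0.081, 0.1058]
tcp_rot: [[-0.996, -0.085, 0.005], [-0.085, 0.996, -0.007], [-0.005, -0.008, -1.0]]
ft_force: [-1.0, -0.2, -0.0]
gripper_width: 0.0751
```

```bash
cat > g.py <<'E'
from h import *
np.set_printoptions(precision=4,suppress=True)
def gauge(d,ylo,yhi,x0=.42,x1=.64,z=.010):
    g=d['img'].min(2);v,u=np.where(g>110)
    o=-d['R'].T@d['t'];r=np.stack([(u-d['cx'])/d['f'],(v-d['cy'])/d['f'],np.ones(len(u))])
    r=d['R'].T@r;P=o[:,None]+r*(z-o[2])/r[2]
    m=(P[0]>x0)&(P[0]<x1)&(P[1]>ylo)&(P[1]<yhi);P=P[:2,m].T.astype(np.float32);return P
if __name__=='__main__':
    for n in('wrist','top'):
        d=cam(n);P=gauge(d,-.13,-.03);
        print(n,len(P),P.min(0),P.max(0)) if len(P) else print(n,0)
        for a in np.arange(.43,.62,.01):
            q=P[(P[:,0]>a)&(P[:,0]<a+.01)]
            if len(q)>3: print('%.3f'%a,len(q),q[:,1].min(),q[:,1].max())
        if n=='wrist': save(d,'w5')
E
python3 g.py
```

```text
wrist 7067 [ 0.4528 -0.13  ] [ 0.585 -0.03 ]
0.450 332 -0.10775516 -0.07419657
0.460 529 -0.107620634 -0.07322719
0.470 510 -0.1070296 -0.07223566
0.480 523 -0.10565248 -0.07130008
0.490 512 -0.10502512 -0.07034436
0.500 510 -0.10364319 -0.06936782
0.510 408 -0.10302964 -0.069120355
0.520 325 -0.11178195 -0.073142275
0.530 425 -0.11164798 -0.07224727
0.540 415 -0.10703338 -0.07166806
0.550 347 -0.10261346 -0.030549407
0.560 975 -0.129356 -0.030051524
0.570 1079 -0.12999943 -0.030021252
0.580 177 -0.12979507 -0.05902793
top 53 [ 0.5297 -0.1155] [ 0.5946 -0.0302]
0.530 15 -0.046999704 -0.030223558
0.540 5 -0.04439877 -0.03045919
0.570 13 -0.11554905 -0.06496091
0.580 17 -0.084838495 -0.06511022
```

Emit:
servo_tool:
  targets: "-0.004 -0.004 -0.02 0.3 0.07;-0.003 -0.003 -0.025 0.2 0.07;0 0 -0.02 0 0.07;0 0 -0.008 0 0.06;0 0 0 0 0.06;0 0 0 0 0.06"

```text
time: 10.87
ee_pos: [0.4816, -0.0853, 0.0272]
tcp_rot: [[-0.995, -0.099, -0.0], [-0.099, 0.995, -0.007], [0.001, -0.007, -1.0]]
ft_force: [0.4, 0.2, 0.8]
gripper_width: 0.0615
```

Emit:
servo_tool:
  targets: "0.001 -0.002 -0.006 -0.3 0.06;0 -0.001 -0.005 0 0.06;0 0 -0.004 0 0.06;0 0 -0.002 0 0.06;0 0 0 0 0.06"

```text
time: 11.28
ee_pos: [0.4855, -0.0881, 0.0113]
tcp_rot: [[-0.996, -0.094, 0.005], [-0.094, 0.996, -0.007], [-0.004, -0.007, -1.0]]
ft_force: [-0.2, -0.7, -0.2]
gripper_width: 0.0603
```

Emit:
servo_tool:
  targets: "0 0 -0.002 0 0.05;0 0 0 0 0.03;0 0 0 0 0.02;0 0 0 0 0.02;0 0 0 0 0.02;0 0 0 0 0.02;0 0 0 0 0.02"
  force: 50

```text
time: 11.87
ee_pos: [0.4863, -0.0881, 0.01]
tcp_rot: [[-0.996, -0.094, 0.007], [-0.094, 0.996, -0.006], [-0.006, -0.007, -1.0]]
ft_force: [-0.2, -0.8, -2.0]
gripper_width: 0.0333
```

Emit:
servo_tool:
  targets: "0 0 0 0 0.02;0 0 0 0 0.02;0 0 0 0 0.02"

```text
time: 12.12
ee_pos: [0.4863, -0.0882, 0.01]
tcp_rot: [[-0.996, -0.094, 0.007], [-0.094, 0.996, -0.007], [-0.006, -0.007, -1.0]]
ft_force: [-0.4, -0.4, -1.4]
gripper_width: 0.0329
```

Emit:
servo_tool:
  targets: "0 0 0.01 0 0.02;0 0 0.015 0 0.02;-0.001 0.015 0.008 0.3 0.02;-0.001 0.025 0 0.3 0.02;0 0.025 0 0 0.02;0 0.02 0 0 0.02;0 0.01 0 0 0.02;0 0 0 0 0.02"

```text
time: 12.78
ee_pos: [0.4833, 0.0084, 0.049]
tcp_rot: [[-0.995, -0.099, 0.007], [-0.099, 0.995, -0.007], [-0.007, -0.008, -1.0]]
ft_force: [-0.7, -0.7, -0.7]
gripper_width: 0.0335
```

Emit:
servo_tool:
  targets: "0 0 0 0 0.02;0 0 0 0 0.02"

```text
time: 12.95
ee_pos: [0.4834, 0.0082, 0.0499]
tcp_rot: [[-0.995, -0.1, 0.008], [-0.1, 0.995, -0.007], [-0.007, -0.008, -1.0]]
ft_force: [0.7, 0.0, -1.9]
gripper_width: 0.0336
```

Emit:
servo_tool:
  targets: "0 0.015 0 0.2 0.02;0 0.014 0 0.2 0.02;0 0.003 -0.002 0 0.02;0 0 -0.002 0 0.02;0 0 0 0 0.02;0 0 0 0 0.02"

```text
time: 13.45
ee_pos: [0.4836, 0.0328, 0.046]
tcp_rot: [[-0.995, -0.096, 0.008], [-0.097, 0.995, -0.01], [-0.007, -0.011, -1.0]]
ft_force: [0.8, -0.5, -2.6]
gripper_width: 0.0333
```

Run:
```python
from g import *
import pickle
d=cam('wrist');save(d,'w6');t=cam('top');s=cam('side');pickle.dump((d,t,s),open('pre.pkl','wb'))
st=robot.read_state();print(st['ee_pos'],st['tcp_rot'])
a=s['img'][150:250,250:350,::-1]
cv2.imwrite('pics/m6.png',np.vstack([d['img'][:,:,::-1],]))
b=cv2.resize(a,(400,400),interpolation=cv2.INTER_CUBIC);w=cv2.resize(d['img'][100:360,140:500,::-1],(400,289))
c=np.zeros((400,800,3),np.uint8);c[:,:400]=b;c[:289,400:]=w;cv2.imwrite('pics/m6.png',c)
```

```text
[0.4837 0.0331 0.0462] [[-0.9953 -0.0965  0.0082]
 [-0.0966  0.9953 -0.01  ]
 [-0.0072 -0.0108 -0.9999]]
```

View pics/m6.png

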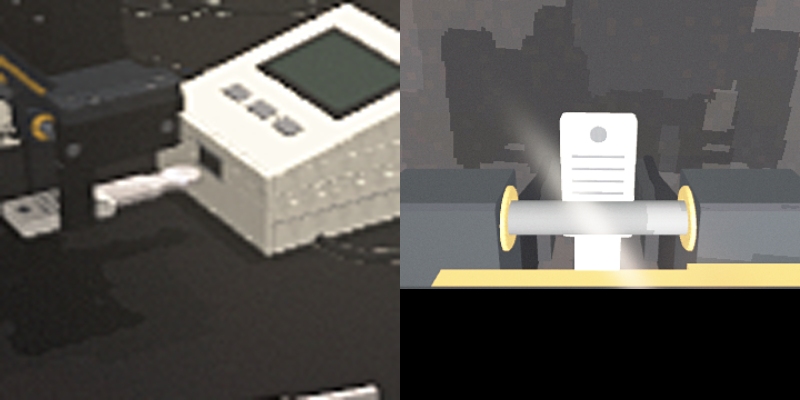

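The side crop shows the blade level and just short of the slot, which is the dark patch at crop (199–222, 147–178). The wrist crop shows the handle centred between the pads. I'll refine the reader pose by silhouette fits on the first pictures, and check the gauge tip against the side view.

```bash
cat > fit.py <<'E'
from h import *
import pickle
from scipy.optimize import minimize
np.set_printoptions(precision=4,suppress=True)
V=np.array([[x,y,z] for x,zt in((-.075,.058),(.075,.092)) for y in(-.07,.07) for z in(0,zt)])
def hull(d,p):
    c,s=np.cos(p[2]),np.sin(p[2]);W=V@np.array([[c,-s,0],[s,c,0],[0,0,1]]).T+[p[0],p[1],0]
    q=np.array([proj(d,w) for w in W]).astype(np.float32);return cv2.convexHull(q)[:,0]
def soft(d,p,S=8):
    h=hull(d,p);x0,y0,x1,y1=BB[id(d)]
    m=np.zeros(((y1-y0)*S,(x1-x0)*S),np.uint8)
    cv2.fillPoly(m,[np.round(((h-[x0,y0]+.5)*S-.5)*16).astype(np.int32)],255,shift=4)
    return cv2.resize(m,(x1-x0,y1-y0),interpolation=cv2.INTER_AREA)/255.
BB={}
t=pickle.load(open('top.pkl','rb'));s=pickle.load(open('side.pkl','rb'))
BB[id(t)]=(236,122,324,212);BB[id(s)]=(280,145,376,218)
def tgt(d,lo,hi):
    x0,y0,x1,y1=BB[id(d)];g=d['img'][y0:y1,x0:x1].min(2).astype(float)
    m=np.clip((g-lo)/(hi-lo),0,1)
    b=(m>.3).astype(np.uint8);n,l,st,_=cv2.connectedComponentsWithStats(b);k=1+np.argmax(st[1:,4])
    c,_=cv2.findContours((l==k).astype(np.uint8),cv2.RETR_EXTERNAL,cv2.CHAIN_APPROX_NONE)
    f=cv2.drawContours(np.zeros_like(b),c,-1,1,-1);inn=cv2.erode(f,np.ones((5,5)));near=cv2.dilate(f,np.ones((3,3)))
    return np.where(inn>0,1,np.where(near>0,m,0))
p0=np.array([.6648,.0604,np.radians(6)])
T={id(t):tgt(t,25,130),id(s):tgt(s,30,130)}
def cost(p,ds): return sum(((soft(d,p)-T[id(d)])**2).sum() for d in ds)
for ds in([t],[s],[t,s]):
    r=minimize(cost,p0,args=(ds,),method='Nelder-Mead',options=dict(initial_simplex=p0+np.array([[0,0,0],[.004,0,0],[0,.004,0],[0,0,.03]]),xatol=1e-5,fatol=.01))
    p=r.x;print(p[:2],np.degrees(p[2]),r.fun,cost(p0,ds),'slot',p[:2]-.075*np.array([np.cos(p[2]),np.sin(p[2])]))
# side checks, at present
d,tt,ss=pickle.load(open('pre.pkl','rb'))
P=np.array([.4837,.0331,.041]);u=np.array([np.cos(.0965),np.sin(.0965),0])
for L,n in((.0925,'tip'),(.0275,'should')): print(n,proj(ss,P+u*L))
for z in(.035,.04,.045):print('slot',z,proj(ss,np.r_[p[:2]-.075*np.array([np.cos(p[2]),np.sin(p[2])]),z]))
a=ss['img'][165:215,265:325,::-1];cv2.imwrite('pics/m7.png',cv2.resize(a,None,fx=12,fy=12,interpolation=cv2.INTER_CUBIC))
E
python3 fit.py
```

```text
[0.6668 0.0618] 5.860742068507746 1642.0235987728424 1667.0063284921812 slot [0.5922 0.0542]
[0.6708 0.0683] 5.867787917267769 34.51375259515571 198.67667608612072 slot [0.5962 0.0606]
[0.6675 0.0636] 5.710541720841936 1756.5360281406681 1865.683004578302 slot [0.5929 0.0561]
tip [297.856 192.976]
should [274.5407 199.0912]
slot 0.035 [301.8501 191.5633]
slot 0.04 [301.8247 189.7928]
slot 0.045 [301.7992 188.0158]
```

View pics/m7.png

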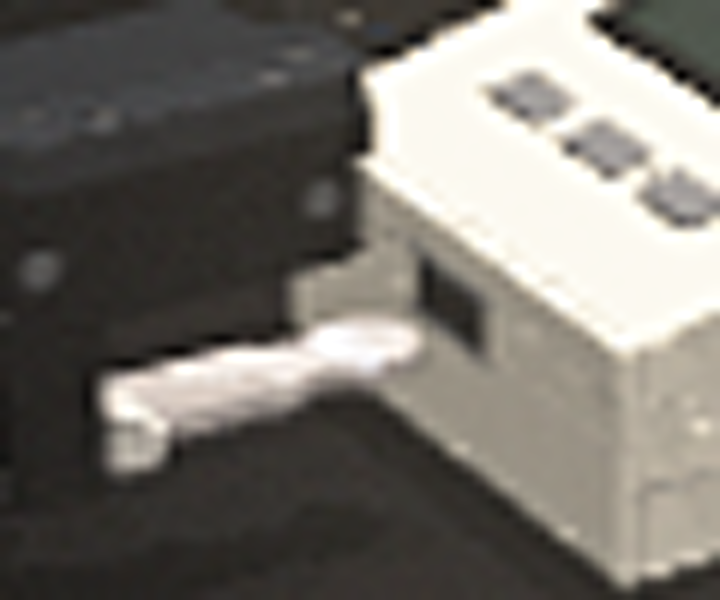

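```bash
cat >> fit.py <<'E'
print('----')
x0,y0,x1,y1=BB[id(t)];g=t['img'].min(2)
print(g[167,236:324:4],g[150:212:3,275],T[id(t)].sum(),soft(t,p0).sum())
for lo,hi in((60,200),(80,160),(60,110)):
    T[id(t)]=tgt(t,lo,hi)
    r=minimize(cost,p0,args=([t],),method='Nelder-Mead',options=dict(initial_simplex=p0+np.array([[0,0,0],[.004,0,0],[0,.004,0],[0,0,.03]]),xatol=1e-5,fatol=.01))
    p=r.x;print(lo,p[:2],np.degrees(p[2]),r.fun,'slot',p[:2]-.075*np.array([np.cos(p[2]),np.sin(p[2])]))
E
python3 fit.py | sed -n '/----/,$p'
```

```text
----
[ 49  51  47  53  85 248 255  96  92  96  97  94  93  78  59  67 246 255
  66  72  67  64] [ 98  99  95  99  98  97  96 221 247 249 255 250 246 247 247 118 111  62
  65  67  67] 4942.714285714285 3168.6666666666665
60 [0.6677 0.0617] 5.849721110618777 63.01246469175905 slot [0.593  0.0541]
80 [0.6675 0.0622] 5.96871138262609 69.25860948913879 slot [0.5929 0.0544]
60 [0.6676 0.0622] 6.213121443461956 45.76164121491734 slot [0.593 0.054]
```

Emit:
servo_tool:
  targets: "0 0.005 0 0.3 0.02;0 0.004 0 0.2 0.02;0 0 0 0 0.02;0 0 0 0 0.02;0 0 0 0 0.02"

```text
time: 14.02
ee_pos: [0.4839, 0.0425, 0.0463]
tcp_rot: [[-0.994, -0.105, 0.009], [-0.105, 0.994, -0.01], [-0.008, -0.011, -1.0]]
ft_force: [0.3, -0.6, -1.2]
gripper_width: 0.0332
```

Emit:
servo_tool:
  targets: "0.008 0.0008 -0.0015 0 0.02;0.008 0.0008 0 0 0.02;0.004 0.0004 0 0 0.02;0 0 0 0 0.02;0 0 0 0 0.02"

```text
time: 14.43
ee_pos: [0.5069, 0.0448, 0.0447]
tcp_rot: [[-0.994, -0.106, 0.01], [-0.106, 0.994, -0.01], [-0.008, -0.011, -1.0]]
ft_force: [-0.4, -1.1, -2.1]
gripper_width: 0.033
```

Emit:
servo_tool:
  targets: "0.006 0.0006 0 0 0.02;0.006 0.0006 0 0 0.02;0.004 0.0004 0 0 0.02;0 0 0 0 0.02;0 0 0 0 0.02"

```text
time: 14.85
ee_pos: [0.5236, 0.0475, 0.0442]
tcp_rot: [[-0.994, -0.107, 0.007], [-0.107, 0.994, -0.01], [-0.006, -0.01, -1.0]]
ft_force: [-1.1, 1.0, -0.8]
gripper_width: 0.0333
```

Emit:
servo_tool:
  targets: "0.006 0.0004 0 0 0.02;0.006 0.0006 0 0 0.02;0.003 0.0003 0 0 0.02;0 0 0 0 0.02;0 0 0 0 0.02"

```text
time: 15.27
ee_pos: [0.5394, 0.0497, 0.044]
tcp_rot: [[-0.994, -0.108, 0.005], [-0.108, 0.994, -0.009], [-0.004, -0.009, -1.0]]
ft_force: [-1.1, 0.9, -1.3]
gripper_width: 0.0329
```

Emit:
servo_tool:
  targets: "0.006 0 0 -0.1 0.02;0.006 0.0003 0 -0.1 0.02;0.003 0.0003 0 0 0.02;0 0 0 0 0.02;0 0 0 0 0.02"

```text
time: 15.68
ee_pos: [0.5502, 0.0505, 0.044]
tcp_rot: [[-0.994, -0.105, -0.007], [-0.105, 0.994, -0.008], [0.007, -0.007, -1.0]]
ft_force: [-1.5, 0.8, 1.2]
gripper_width: 0.033
```

Emit:
servo_tool:
  targets: "0.006 0.0006 0 0 0.02;0.006 0.0006 0 0 0.02;0.004 0.0004 0 0 0.02;0 0 0 0 0.02;0 0 0 0 0.02"

```text
time: 16.1
ee_pos: [0.5633, 0.0523, 0.044]
tcp_rot: [[-0.994, -0.106, -0.015], [-0.106, 0.994, -0.007], [0.016, -0.006, -1.0]]
ft_force: [-2.5, 1.7, 2.2]
gripper_width: 0.0333
```

Emit:
servo_tool:
  targets: "0.003 0.0003 0 0 0.02;0.004 0.0004 0 0 0.02;0.005 0.0005 0 0 0.02"

```text
time: 16.35
ee_pos: [0.564, 0.0522, 0.0431]
tcp_rot: [[-0.994, -0.105, -0.041], [-0.105, 0.994, -0.008], [0.042, -0.004, -0.999]]
ft_force: [-17.6, 1.0, 12.4]
gripper_width: 0.0333
```

Emit:
servo_tool:
  targets: "0 0 0 0 0.02;0 0 0 0 0.02"

```text
time: 16.52
ee_pos: [0.5639, 0.0521, 0.0438]
tcp_rot: [[-0.994, -0.105, -0.043], [-0.105, 0.994, -0.008], [0.043, -0.003, -0.999]]
ft_force: [-2.9, 0.8, 1.1]
gripper_width: 0.0335
```

Run:
```python
from h import *
import pickle
s=cam('side');pickle.dump(s,open('s8.pkl','wb'));d=cam('wrist')
a=cv2.resize(s['img'][160:220,255:325,::-1],(466,400),interpolation=cv2.INTER_CUBIC)
b=cv2.resize(d['img'][100:360,140:500,::-1],(330,238))
c=np.zeros((400,796,3),np.uint8);c[:,:466]=a;c[:238,466:]=b;cv2.imwrite('pics/m8.png',c)
print(robot.read_state())
```

```text
{'time': 16.6167, 'qpos': array([-0.53750259,  0.36429872,  0.4699134 ,  1.83888391, -0.18496318,
        1.02632746,  1.68494834]), 'joint_vel': array([-0.00247861,  0.00077102,  0.0005588 ,  0.00052036,  0.00276934,
        0.000503  ,  0.00106791]), 'joint_torque': array([  0.86187948, -40.32404065,   5.93399897, -26.24116659,
         0.31737319,  -0.99925965,  -0.08114689]), 'ee_pos': array([0.56395063, 0.05209131, 0.04379462]), 'tcp_rot': array([[-0.99357117, -0.10489932, -0.04257314],
       [-0.10465361,  0.99447683, -0.00796584],
       [ 0.04317361, -0.00345919, -0.9990616 ]]), 'ft_force': array([-3.51475952,  1.40714511,  4.40105273]), 'torque': array([0.28459006, 0.66482077, 0.02702061]), 'gripper_width': 0.033092413212243404}
```

View pics/m8.png

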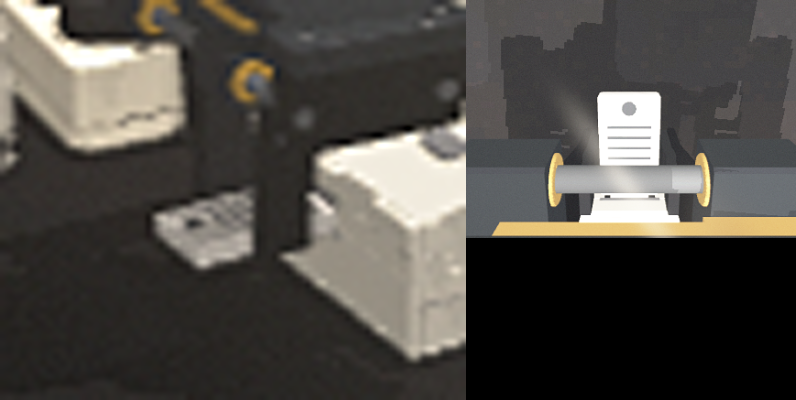

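Run:
```python
from h import *
np.set_printoptions(precision=4,suppress=True)
d=cam('wrist')
for u in(300,318,330,345):
    print('u',u)
    for v in list(range(192,212,3))+list(range(296,334,3)):
        p=dep(d,u,v);print(v,d['img'][v,u],p,end=' | ')
    print()
cv2.imwrite('pics/w9.png',cv2.resize(d['img'][285:345,250:390,::-1],None,fx=5.5,fy=5.5,interpolation=cv2.INTER_CUBIC))
```

```text
u 300
192 [66 65 65] [0.5366 0.039  0.0012] | 195 [65 65 62] [0.5384 0.0392 0.0013] | 198 [60 58 60] [0.5403 0.0394 0.0012] | 201 [250 248 243] [0.5333 0.0408 0.0393] | 204 [255 255 255] [0.5335 0.0412 0.0449] | 207 [255 255 255] [0.5352 0.0413 0.0441] | 210 [255 255 255] [0.5365 0.0414 0.0448] | 296 [208 203 199] [0.5375 0.046  0.1257] | 299 [206 204 200] [0.5379 0.0461 0.1264] | 302 [197 196 192] [0.5393 0.0462 0.1255] | 305 [191 189 187] [0.5399 0.0462 0.1258] | 308 [182 180 177] [0.541  0.0463 0.1255] | 311 [255 255 255] [0.5906 0.0465 0.0456] | 314 [255 255 254] [0.594  0.0467 0.043 ] | 317 [163 159 157] [0.592  0.0468 0.049 ] | 320 [248 244 237] [0.5921 0.047  0.0515] | 323 [248 246 239] [0.5923 0.0471 0.0538] | 326 [248 245 239] [0.5934 0.0473 0.0547] | 329 [248 246 238] [0.5934 0.0474 0.0572] | 332 [255 255 255] [0.5937 0.0475 0.0591] | 
u 318
192 [61 62 61] [0.5356 0.05   0.0006] | 195 [64 61 64] [0.5371 0.0502 0.0021] | 198 [60 58 58] [0.5391 0.0504 0.0015] | 201 [250 247 243] [0.5322 0.0498 0.0398] | 204 [255 255 255] [0.5328 0.0498 0.0438] | 207 [255 255 255] [0.5343 0.05
[... 1627 characters left out ...]
.0632 0.039 ] | 204 [255 255 255] [0.5315 0.063  0.0436] | 207 [255 255 255] [0.5326 0.063  0.0451] | 210 [255 255 255] [0.5342 0.0632 0.0445] | 296 [177 178 177] [0.5367 0.0574 0.1249] | 299 [183 184 184] [0.5373 0.0574 0.1254] | 302 [182 179 181] [0.5383 0.0576 0.125 ] | 305 [176 177 176] [0.5389 0.0576 0.1256] | 308 [168 169 169] [0.5391 0.0576 0.1266] | 311 [255 255 255] [0.5889 0.0701 0.0442] | 314 [66 64 63] [0.5908 0.0704 0.044 ] | 317 [171 167 164] [0.5899 0.0699 0.0483] | 320 [249 247 240] [0.59   0.0697 0.0509] | 323 [249 248 241] [0.5909 0.0698 0.0522] | 326 [249 247 241] [0.59   0.0693 0.0563] | 329 [250 248 242] [0.5902 0.0692 0.0584] | 332 [255 255 255] [0.592  0.0694 0.0582] |
```

Emit:
servo_tool:
  targets: "0.006 0.0006 0 0 0.02;0.008 0.0008 0 0 0.02;0.009 0.0009 0 0 0.02"

```text
time: 16.92
ee_pos: [0.5661, 0.0523, 0.0416]
tcp_rot: [[-0.99, -0.104, -0.09], [-0.104, 0.995, -0.009], [0.091, 0.0, -0.996]]
ft_force: [-25.4, -0.8, 22.4]
gripper_width: 0.0334
```

Emit:
servo_tool:
  targets: "0 0 0 0 0.02;0 0 0 0 0.02"

```text
time: 17.08
ee_pos: [0.5659, 0.052, 0.0422]
tcp_rot: [[-0.99, -0.104, -0.092], [-0.103, 0.995, -0.009], [0.093, 0.0, -0.996]]
ft_force: [-2.6, 1.8, 2.2]
gripper_width: 0.0334
```

```bash
cat > chk.py <<'E'
from h import *
np.set_printoptions(precision=4,suppress=True)
d=cam('wrist');g=d['img'].min(2)
for u in(300,318,330,345):
    P=[(v,dep(d,u,v)) for v in range(150,390)]
    H=[p for v,p in P if g[v,u]>150 and .034<p[2]<.0475 and .5<p[0]<.6]
    F=[p for v,p in P if .049<p[2]<.0565 and .57<p[0]<.61]
    if H and F: H=np.array(H);F=np.array(F);print(u,'rear x',H[:,0].min(),'handle end x',H[:,0].max(),'z rear',np.median(H[2:10,2]),'z front',np.median(H[-8:,2]),'face x',np.median(F[:,0]),'len to face',np.median(F[:,0])-H[:,0].min())
print(robot.read_state()['ft_force'])
E
python3 chk.py
```

```text
300 rear x 0.5330008706776078 handle end x 0.5939996570441224 z rear 0.043230467572340295 z front 0.044536741177569894 face x 0.5929400762575372 len to face 0.05993920557992938
318 rear x 0.5320823036395861 handle end x 0.5934184205557692 z rear 0.042757739079476 z front 0.04470862145023834 face x 0.5917618098184053 len to face 0.05967950617881923
330 rear x 0.531387064543331 handle end x 0.5933243812654637 z rear 0.04266983645031365 z front 0.04367322672972289 face x 0.5914084155811385 len to face 0.06002135103780759
345 rear x 0.5307221221560338 handle end x 0.5903920301669678 z rear 0.0433135111610784 z front 0.044387352381461964 face x 0.5906096929913305 len to face 0.05988757083529672
[-2.821   0.7992  3.5683]
```

Rear edge to face measures 59.9 mm against an expected 59.7 mm, so the shoulder is home and the firm push (≈25 N) no longer moved it. Releasing now.

Emit:
servo_tool:
  targets: "0 0 0 0 0.05;0 0 0 0 0.065;0 0 0 0 0.065;0 0 0 0 0.065;0 0 0 0 0.065"

```text
time: 17.55
ee_pos: [0.5691, 0.0503, 0.0415]
tcp_rot: [[-0.991, -0.102, -0.085], [-0.102, 0.995, -0.012], [0.086, -0.003, -0.996]]
ft_force: [0.3, 0.2, 0.1]
gripper_width: 0.0585
```

Emit:
servo_tool:
  targets: "0 0 0.01 0 0.065;0 0 0.01 0 0.065;-0.001 0 0.015 0 0.065;-0.002 0 0.02 0 0.065;-0.005 0 0.015 0 0.065;0 0 0 0 0.065;0 0 0 0 0.065"

```text
time: 18.13
ee_pos: [0.5619, 0.0494, 0.1185]
tcp_rot: [[-0.991, -0.101, -0.082], [-0.101, 0.995, -0.012], [0.083, -0.004, -0.997]]
ft_force: [0.1, 0.1, -0.1]
gripper_width: 0.065
```

```bash
sed -i 's/range(150,390)/range(100,390)/' chk.py; python3 chk.py
python3 - <<'E'
from h import *
s=cam('side');d=cam('wrist');print(robot.read_state()['ee_pos'])
a=cv2.resize(s['img'][160:280,255:395,::-1],(466,400),interpolation=cv2.INTER_CUBIC)
b=cv2.resize(d['img'][:,:,::-1],(330,206))
c=np.zeros((400,796,3),np.uint8);c[:,:466]=a;c[:206,466:]=b;cv2.imwrite('pics/m10.png',c)
E
```

```text
300 rear x 0.5337148146916701 handle end x 0.5937777578196504 z rear 0.04265608726459935 z front 0.0444677304575541 face x 0.5935844088044684 len to face 0.05986959411279824
318 rear x 0.5323234888477976 handle end x 0.5936897055148818 z rear 0.043102073848717434 z front 0.043544053637743066 face x 0.5920401958985886 len to face 0.05971670705079102
330 rear x 0.5316475552291675 handle end x 0.5922420641551337 z rear 0.04266954281057116 z front 0.04456902851854275 face x 0.5912018785690744 len to face 0.059554323339906845
345 rear x 0.589910969038383 handle end x 0.5902531028873688 z rear 0.04410408992918283 z front 0.04238853565176148 face x 0.5901908283463001 len to face 0.00027985930791707414
[ 1.161  -0.3599 -0.2053]
[0.56114403 0.04927084 0.11701612]
```

View pics/m10.png

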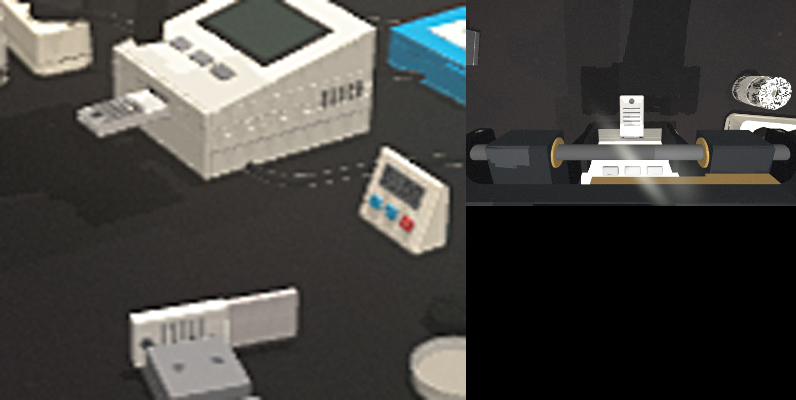

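The gauge is seated with its shoulder at the face (rear edge to face 59.6–59.9 mm in x, 59.7 mm expected when home). The paddle, timer and dish are in place and the gripper is clear.

```bash
python3 -c "
from rig import robot
print(robot.hand_in())"
```

```text
the job is handed in; nothing more can be done
None
```

The gauge is seated in the reader, and I handed the job in at about 18 s. I took it from the block on edge, stood it on the bench, tipped it flat with one finger, and took it again by the long edges of its handle. Then I slid the blade into the slot until it stopped. The highest push I read was about 25 N along the slot (about 34 N in all).

**Last checks, after release:**
- **Shoulder:** the rear edge to the face measured 59.6–59.9 mm along world x, where 59.7 mm means fully home. One of the four columns, at the handle's edge, gave no valid reading. The measurement is good to about 1 mm.
- **Catches:** I could not see them. I take them as engaged because the shoulder is home and there was slight resistance on the way in.
- **Other things:** the paddle, timer and dish are in place in the last side view. The gauze roll is also upright in the wrist view.
- **Gripper:** it is clear of everything, and the force reading is near zero.

**What disagreed:**
- The first top-camera silhouette fit of the reader failed because of its brightness threshold. A refit gave a usable slot position.
- The side camera alone put the slot a few mm off.
- During the final push the tool tilted about 5° on the handle. After release the handle looked level to within about 2 mm over its length.

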